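# Deal two figurine kits into the sanding trays

### The arm

A 7-joint arm with a two-finger parallel gripper is mounted at the origin on the work surface. World frame = base frame: x ahead of the robot, y to its left, z up, the work surface at z = 0. Lengths are in m, angles in rad, forces in N, time in s.
With the tool pointing down it reaches from about 0.4 to 0.875 m from the base axis. Payload 4.4 kg.
Tool frame: the origin (TCP) lies at the very end of the fingers, on their centre line; the grasp point (between the pads) lies 19 mm behind it (bot.hold_point_z is the distance from the TCP to the grasp point, in m); z points along the fingers, y is the line along which they close (so a half turn about z gives the same grasp; the last joint's range is limited). The gripper opens to 85 mm and grips with 20 to 120 N. Pads are 22 mm wide; open, the fingers measure 114 mm over their backs; the gripper's body (76 mm by 85 mm) begins 54 mm behind the grasp point. The pads swing forward as they close: fully open they stand 13 mm farther back than shut.
Start: joints at [-1.391, 0.628, 0.038, 1.517, -0.027, 0.996, -0.02], TCP at [0.158, 0.63, 0.231] pointing down, gripper open.
Joint ranges: [-3.06, 3.06], [-0.37, 2.12], [-1.25, 1.32], [0.18, 2.47], [-1.1, 4.24], [0.23, 1.98], [-2.94, 2.94]. Speed limits (rad/s): [2.57, 2.57, 3.14, 3.14, 3.14, 3.14, 3.14].

### API

Orientations are given as a 3x3 rotation matrix whose columns are the frame's x, y, z axes.
In Python, from rig import bot, planner, telemetry, camera, camera_info, search_frame, place_of gives the robot as it stands. Calls block until the motion is done:
- bot.move_pose(position, orientation): joint-space move of the TCP to a pose.
- bot.movel(position, vel=0.15, ori=None, guard=None): straight line of the TCP; ori=None keeps the orientation; vel is the mean speed in m/s. With guard (N) it stops when the force on the tool has changed by that much, and returns True; else False.
- bot.move_joints(angles): joint-space move.
- bot.move_gripper(opening, grip_force=None): finger opening in m; grip_force is the grip in N (None keeps the last); returns when the fingers have stopped.
- bot.dwell(seconds).
- planner.ik(position, orientation): joint angles nearest the present ones, or None.
- telemetry.read_state(): the state.
- camera(name): name is "scene" or "top" or "wrist"; returns the picture (420x560x3 uint8, red, green, blue); there is no depth.
- camera_info(name): a dict with "fx", "fy", "cx", "cy" (pixels), "extrinsics" (4x4, takes a point from world to camera coordinates); the wrist camera has in their place "T_tool_cam" (4x4, takes a point from camera to tool coordinates, whose origin is the TCP and whose axes are the flange's). Camera axes: x right, y down, z forward; pixel columns grow to the right and rows downward; lengths in m; the calibration is good to about 2 mm. The wrist camera is an equidistant fisheye: a pixel r from the principal point sees the ray r / f radians off the axis. A picture is of the moment at which its call begins: read the wrist's pose just before it. camera_info takes no time and is no camera call.
A pose or a line that the arm cannot do raises bot.MotionError and nothing moves.
- bot.sign_off(): hands the job in; it is judged then, once.
Trained networks look in the newest picture that a camera, given by its name, has taken for a name from the list of things; names that differ only in an ending like _2 or _b are one class to them, and where a whole thing is asked for, a point or a joint stands for the part that bears it (a point fixed in the world has none). Each returns a list of dicts, best first, with "confidence" (0 to 1); they miss things now and then, are a little off and sometimes report something else, mostly with a low value. They report only what shows in the picture. A call takes as long as a camera call. They do not tell look-alikes from the thing itself.
- search_frame(camera, name): "extent" ([left, top, right, bottom] in pixels, round what is visible of it).
- place_of(camera, name): "centre" ([row, column] in pixels: a listed point, or the origin of a listed thing).
The state is a dict: "time_s": time; "joint_pos": joint angles; "qd": joint speeds; "tau": joint torques, N m; "tool_pos": TCP position; "eef_rot": TCP orientation; "force": force on the tool from outside, world axes, zero at the start; "torque": the same for the moment, N m; "width": finger opening in m; "gripper_force": force on a finger pad.
Only numpy, scipy, OpenCV 4.12 (cv2) and the standard library are available. Lean on these libraries where they do the work, as an engineer would, in place of code of your own. Each camera call takes 0.05 s, during which the arm holds its last target. There are 200 camera calls.

### The job

Deal the four castings out to the two trays one at a time, in turn, blue tray first: the cream head into the blue tray, the dark grey head into the green tray, then the cream cap into the blue tray and the dark grey cap into the green tray, each standing upright on the tray floor with the head in the left compartment and its cap in the right one, as seen from the robot. Last, put the cork sanding block, abrasive side down, on the bench midway between the trays and in line with their centres, so that both workers can reach it. Do not disturb the red jar and the yellow tin.

Things in the scene. Friction and masses are not known exactly. Their poses are not given: they have to be found in the camera images.
- cream_head: Pinkish cream toy-figure head casting, loose, upright, about 60 g: round dome 47 mm across, 46 mm high, sides upright from 12 to 30 mm up, two small ears on top (51 mm high in all, inside the dome's outline). Origin: centre of the flat foot; z up; dark eyes on its -x side, ears at +/-y; yaw within 0.8 of eyes to the robot.
- grey_head: Dark grey toy-figure head casting, loose, upright, about 60 g: round dome 47 mm across, 46 mm high, sides upright from 12 to 30 mm up, two small ears on top (51 mm high in all, inside the dome's outline). Origin: centre of the flat foot; z up; dark eyes on its -x side, ears at +/-y; yaw within 0.8 of eyes to the robot.
- cream_cap: Pinkish cream toy-figure cap casting, loose, upright, about 45 g: round crown 42 mm across, 33 mm high, sides upright to 20 mm; flat visor 5 mm thick, 40 mm wide at the bottom, reaching 40 mm from the crown's axis. Grip across the crown, square to the visor. Origin: crown's axis, underside; z up; x along the visor, yaw within 0.8 of away from the robot.
- grey_cap: Dark grey toy-figure cap casting, loose, upright, about 45 g: round crown 42 mm across, 33 mm high, sides upright to 20 mm; flat visor 5 mm thick, 40 mm wide at the bottom, reaching 40 mm from the crown's axis. Grip across the crown, square to the visor. Origin: crown's axis, underside; z up; x along the visor, yaw within 0.8 of away from the robot.
- sanding_block: Hand sanding block, 70 x 42 mm and 30 mm high, tan cork on a dark red abrasive underside. Loose, about 80 g. Origin: centre of the underside; x along its length, z up; yaw within 0.8 rad.
- blue_tray: Blue plastic tray, fixed: 130 (x) x 178 (y) x 16 mm high; walls, floor and mid rib 4 mm thick. The rib along x makes two compartments 122 x 83 mm, centred 43 mm to +y (left from the robot) and to -y (right). Origin: centre of underside; x away from the robot within 0.1 rad, z up. The trays are parallel, centres 360 mm apart along their y; either may be the left one.
- green_tray: Green plastic tray, fixed: 130 (x) x 178 (y) x 16 mm high; walls, floor and mid rib 4 mm thick. The rib along x makes two compartments 122 x 83 mm, centred 43 mm to +y (left from the robot) and to -y (right). Origin: centre of underside; x away from the robot within 0.1 rad, z up. The trays are parallel, centres 360 mm apart along their y; either may be the left one.
- jar: Small red paint jar with a white lid, 36 mm across and 48 mm high, loose, standing among the pieces; not to be disturbed. Origin: centre of the underside.
- tin: Yellow glue tin, 52 mm across and 60 mm high, loose, standing behind the trays; not to be disturbed. Origin: centre of the underside.
Things that resemble listed ones, but are neither listed nor needed, are in the scene too. Leave any purple look-alike of the cream_head alone.

How it is judged:
On the way, in this order (a step that is already met when the one before it is completed fails the run):
1. the cream head stands upright and released in the left compartment of the blue tray (y of cream_head in the frame of blue_tray between 0.012 and 0.076 m and x of cream_head in the frame of blue_tray between -0.05 and 0.05 m and z of cream_head in the frame of blue_tray between 0 and 0.009 m and linear speed of cream_head below 0.02 m/s and angular speed of cream_head below 0.2 rad/s and contact force between cream_head and the fingers below 0.1 N and angle between cream_head's own z axis and vertical below 0.15 rad), for 0.2 s.
2. the grey head stands upright and released in the left compartment of the green tray (y of grey_head in the frame of green_tray between 0.012 and 0.076 m and x of grey_head in the frame of green_tray between -0.05 and 0.05 m and z of grey_head in the frame of green_tray between 0 and 0.009 m and linear speed of grey_head below 0.02 m/s and angular speed of grey_head below 0.2 rad/s and contact force between grey_head and the fingers below 0.1 N and angle between grey_head's own z axis and vertical below 0.15 rad), for 0.2 s.
3. the cream cap stands upright and released in the right compartment of the blue tray (y of cream_cap in the frame of blue_tray between -0.076 and -0.012 m and x of cream_cap in the frame of blue_tray between -0.05 and 0.05 m and z of cream_cap in the frame of blue_tray between 0 and 0.009 m and linear speed of cream_cap below 0.02 m/s and angular speed of cream_cap below 0.2 rad/s and contact force between cream_cap and the fingers below 0.1 N and angle between cream_cap's own z axis and vertical below 0.15 rad), for 0.2 s.
4. the grey cap stands upright and released in the right compartment of the green tray (y of grey_cap in the frame of green_tray between -0.076 and -0.012 m and x of grey_cap in the frame of green_tray between -0.05 and 0.05 m and z of grey_cap in the frame of green_tray between 0 and 0.009 m and linear speed of grey_cap below 0.02 m/s and angular speed of grey_cap below 0.2 rad/s and contact force between grey_cap and the fingers below 0.1 N and angle between grey_cap's own z axis and vertical below 0.15 rad), for 0.2 s.
5. the sanding block lies abrasive side down on the bench midway between the two trays, released (horizontal distance between sanding_block and blue_tray below 0.194 m and horizontal distance between sanding_block and green_tray below 0.194 m and x of sanding_block in the frame of blue_tray between -0.015 and 0.015 m and height (world z) of sanding_block below 0.006 m and linear speed of sanding_block below 0.02 m/s and angular speed of sanding_block below 0.2 rad/s and contact force between sanding_block and the fingers below 0.1 N and angle between sanding_block's own z axis and vertical below 0.15 rad), for 0.2 s.
At the end, for the whole second after the job is handed in: Cream pieces in blue tray, grey in green: heads upright on the left compartment's floor, caps right; block flat, abrasive down, within 15 mm of the line through the tray centres and under 194 mm from each; all released, at rest; jar and tin within 15 mm of their starts (all of step 1 and all of step 2 and all of step 3 and all of step 4 and all of step 5 and distance of each of jar, tin from where it was at the start of the episode below 0.015 m); the robot touches nothing.
It fails at once if the jar is shoved more than 15 mm or tipped (distance of jar from where it was at the start of the episode above 0.015 m or angle between jar's own z axis and vertical above 0.3 rad).
It fails at once if the tin is shoved more than 15 mm or tipped (distance of tin from where it was at the start of the episode above 0.015 m or angle between tin's own z axis and vertical above 0.3 rad).
It also fails if it takes over 109 s, if anything falls off the work surface, if the arm or the gripper's body presses on something with over 40 N, if the wrist force passes 120 N, or if a joint passes its speed limit or range.

## Working session

There is one attempt and no reset: what is moved stays moved. The work goes in short steps, each a Python script; the robot and the scene stay as the last script left them, time stands still between calls to the robot, and variables do not carry over. Pictures are saved under pics/ and viewed, at most 14 in all, crops included, and the job is handed in when it is done.

```bash
mkdir -p pics; ls; python3 - <<'E'
from rig import *
import cv2, numpy as np
for c in ("top","scene"):
    im=camera(c); cv2.imwrite(f"pics/{c}0.png",im[:,:,::-1])
    i=camera_info(c); print(c,i)
    for n in ["cream_head","grey_head","cream_cap","grey_cap","sanding_block","blue_tray","green_tray","jar","tin"]:
        print(n,[(np.round(d["centre"]).tolist(),round(d["confidence"],2)) for d in place_of(c,n)][:4])
print(camera_info("wrist")); print(telemetry.read_state()["time_s"])
E
```

```text
pics
top {'fx': 523.2733021569038, 'fy': 523.2733021569038, 'cx': 279.98740142352284, 'cy': 199.13270292683535, 'extrinsics': array([[ 0.01347717, -0.99986892, -0.00897272,  0.01080239],
       [-0.99066022, -0.01213428, -0.13581268,  0.54817215],
       [ 0.135686  ,  0.01071928, -0.9906939 ,  1.17371502],
       [ 0.        ,  0.        ,  0.        ,  1.        ]])}
cream_head [([296.0, 203.0], 0.91), ([227.0, 174.0], 0.86), ([249.0, 261.0], 0.75), ([209.0, 303.0], 0.69)]
grey_head [([285.0, 412.0], 0.54)]
cream_cap [([289.0, 159.0], 0.8), ([255.0, 363.0], 0.43)]
grey_cap [([257.0, 214.0], 0.62)]
sanding_block []
blue_tray [([174.0, 220.0], 0.71)]
green_tray []
jar [([255.0, 363.0], 0.53)]
tin [([103.0, 286.0], 0.89)]
scene {'fx': 393.9399550271873, 'fy': 393.9399550271873, 'cx': 272.1112637924372, 'cy': 216.1518689358653, 'extrinsics': array([[ 0.83184472,  0.55484718,  0.01337827, -0.45500213],
       [ 0.47120471, -0.69329824, -0.5452556 , -0.23639981],
       [-0.2932584 ,  0.45987189, -0.83816309,  1.00565645],
       [ 0.        ,  0.        ,  0.        ,  1.        ]])}
cr
[... 163 characters left out ...]
.0], 0.66)]
grey_cap [([149.0, 266.0], 0.63)]
sanding_block [([222.0, 211.0], 0.92)]
blue_tray [([193.0, 334.0], 0.7)]
green_tray [([324.0, 253.0], 0.82), ([181.0, 248.0], 0.64)]
jar [([261.0, 169.0], 0.57)]
tin [([284.0, 371.0], 0.64)]
{'fx': 325.19226210127806, 'fy': 325.19226210127806, 'cx': 278.8236594943317, 'cy': 201.60487355238365, 'T_tool_cam': array([[-6.09122643e-04, -9.60184084e-01, -2.79367417e-01,
         7.13048675e-02],
       [ 9.99999809e-01, -6.14468268e-04, -6.84398902e-05,
        -5.34204492e-04],
       [-1.05947520e-04, -2.79367406e-01,  9.60184275e-01,
        -1.41936759e-01],
       [ 0.00000000e+00,  0.00000000e+00,  0.00000000e+00,
         1.00000000e+00]])}
1.0
```

View pics/top0.png

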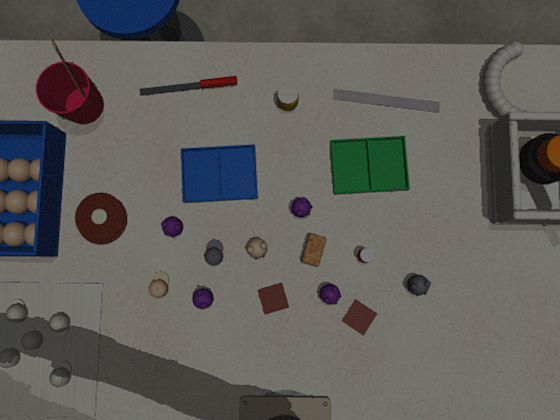

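View pics/scene0.png

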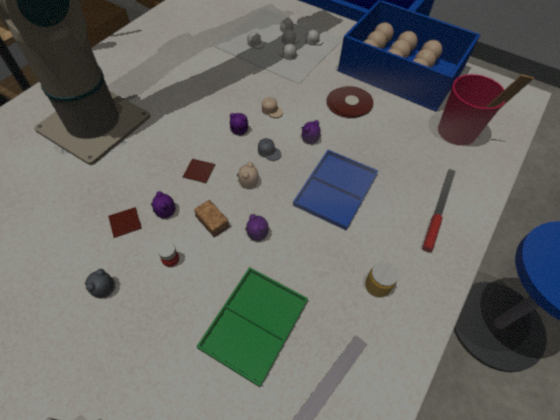

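```bash
cat > h.py <<'E'
from rig import bot, planner, telemetry, camera, camera_info, search_frame, place_of
import numpy as np, cv2
def ray(cam,px,T=None):
    """camera centre and ray in world of pixel (col,row)"""
    i=camera_info(cam); u=(px[0]-i["cx"])/i["fx"]; v=(px[1]-i["cy"])/i["fy"]
    if cam=="wrist":
        r=np.hypot(u,v); d=np.array([u,v,0])*(np.sin(r)/max(r,1e-9)); d[2]=np.cos(r)
        C=T@i["T_tool_cam"]
    else: d=np.array([u,v,1]); C=np.linalg.inv(i["extrinsics"])
    return C[:3,3],C[:3,:3]@d
def at(cam,px,z,T=None):
    o,d=ray(cam,px,T); return (o+d*(z-o[2])/d[2])[:2]
def tool():
    s=telemetry.read_state(); T=np.eye(4); T[:3,:3]=s["eef_rot"]; T[:3,3]=s["tool_pos"]; return T
def down(a):
    """tool down, closing axis at world angle a"""
    y=np.array([np.cos(a),np.sin(a),0]); z=np.array([0,0,-1.]); return np.c_[np.cross(y,z),y,z]
E
python3 - <<'E'
from h import *
im=cv2.imread("pics/top0.png"); b,g,r=[im[:,:,k].astype(int) for k in range(3)]
def blob(m,seed,R=60):
    w=np.zeros(m.shape,np.uint8); x,y=seed; w[max(0,y-R):y+R,max(0,x-R):x+R]=1
    n,l,st,c=cv2.connectedComponentsWithStats((m&(w>0)).astype(np.uint8))
    ids=range(1,n); k=min(ids,key=lambda k:np.min(np.hypot(*(np.argwhere(l==k)-[y,x]).T))-0.001*st[k,4])
    cs,_=cv2.findContours((l==k).astype(np.uint8),0,2); return max(cs,key=cv2.contourArea),c[k],st[k]
for n,m,s in (("blue",(b>r+40),(200,160)),("green",(g>r+40),(350,160))):
    c,_,st=blob(m,s); q=cv2.boxPoints(cv2.minAreaRect(c))
    w=np.array([at("top",p,.012) for p in q]); print(n,st,w.mean(0).round(4),w.round(3).tolist())
hsv=cv2.cvtColor(im,cv2.COLOR_BGR2HSV)
for n,s,z in (("cream_head",(257,248),.03),("grey_head",(418,286),.03),("cream_cap",(159,288),.025),("grey_cap",(214,256),.025),("jar",(365,255),.03),("tin",(288,98),.03),("block",(314,249),.03)):
    print(n,at("top",s,z).round(3), hsv[s[1],s[0]])
for s in ((172,226),(203,298),(302,207),(330,294)): print("purple",at("top",s,.03).round(3))
print(telemetry.read_state()["eef_rot"].round(2) if hasattr(telemetry.read_state()["eef_rot"],'round') else telemetry.read_state()["eef_rot"])
crop=im[185:310,140:440]; cv2.imwrite("pics/crop.png",cv2.resize(cv2.convertScaleAbs(crop,alpha=1.6),None,fx=2.6,fy=2.6,interpolation=cv2.INTER_CUBIC))
E
```

```text
blue [ 181  144   77   58 3978] [0.6134 0.1658] [[0.672, 0.261], [0.684, 0.081], [0.554, 0.072], [0.542, 0.249]]
green [ 331  136   78   58 3749] [ 0.6382 -0.1941] [[0.696, -0.101], [0.709, -0.281], [0.58, -0.286], [0.567, -0.109]]
cream_head [0.435 0.069] [ 27  46 116]
grey_head [ 0.354 -0.298] [102  22  59]
cream_cap [0.341 0.292] [ 16  64 119]
grey_cap [0.415 0.168] [100  27  57]
jar [ 0.422 -0.179] [ 98   8 121]
tin [0.793 0.002] [ 36  11 117]
block [ 0.434 -0.062] [ 16 133  86]
purple [0.483 0.267]
purple [0.32 0.19]
purple [ 0.531 -0.033]
purple [ 0.333 -0.099]
[[-0.97  0.24 -0.  ]
 [ 0.24  0.97  0.  ]
 [ 0.   -0.   -1.  ]]
```

View pics/crop.png

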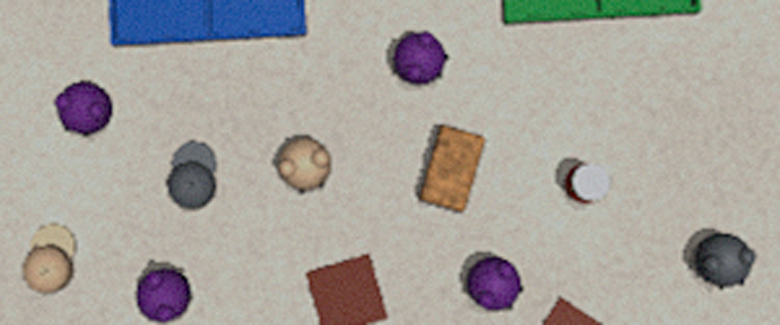

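```bash
cat >> h.py <<'E'
YAW=0.0688; X=np.array([np.cos(YAW),np.sin(YAW)]); Y=np.array([-X[1],X[0]])
BLUE=np.array([.6134,.1658]); GREEN=np.array([.6382,-.1941])
def hover(p,a,z=.13):
    """joint move above p; of the two half turns the one that leaves the wrist nearest to mid range"""
    c=[]
    for k in (a,a+np.pi,a-np.pi):
        q=planner.ik([p[0],p[1],z],down(k))
        if q is not None: c.append((abs(q[6]),k))
    k=min(c)[1]; bot.move_pose([p[0],p[1],z],down(k)); return k
def look(name,tag=None,z=0.):
    T=tool(); im=camera("wrist")
    if tag: cv2.imwrite(f"pics/{tag}.png",im[:,:,::-1])
    r=[(at("wrist",d["centre"][::-1],z,T).round(4).tolist(),round(d["confidence"],2)) for d in place_of("wrist",name)]
    print(name,r, "t",round(telemetry.read_state()["time_s"],1)); return r
E
python3 - <<'E'
from h import *
bot.move_gripper(.075)
k=hover([.435,.069],YAW); s=telemetry.read_state(); print(k,s["joint_pos"],s["time_s"])
look("cream_head","w1")
E
```

```text
0.0688 [-0.43069051  0.52977832  0.29536657  2.18556936 -0.33378498  0.46725646
  0.19712609] 3.5333
cream_head [([0.4343, 0.0675], 0.94), ([0.5339, -0.0327], 0.72), ([0.3197, 0.1915], 0.67)] t 3.6
```

View pics/w1.png

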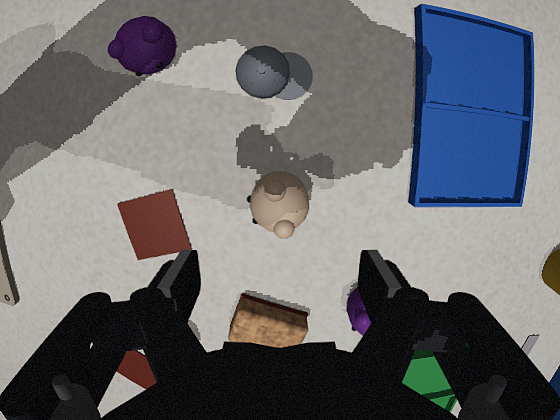

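```bash
cat >> h.py <<'E'
def line(z,vel,guard=None):
    p=list(tool()[:3,3]); p[2]=z; g=bot.movel(p,vel=vel,guard=guard)
    if g: print("guard at",round(tool()[2,3],4))
def grab(p,z,force=40):
    T=tool(); bot.movel([p[0],p[1],z+.05],vel=.2); line(z,.06,20)
    bot.move_gripper(0,grip_force=force); s=telemetry.read_state()
    print("width",round(s["width"],4),"f",s["gripper_force"],"z",round(s["tool_pos"][2],4)); line(.13,.2)
def put(p,a,z,opening):
    k=hover(p,a); line(z+.03,.2); line(z,.05,12); bot.move_gripper(opening); bot.dwell(.15); line(.13,.2)
    s=telemetry.read_state(); print("put t",round(s["time_s"],1),"k",round(k,2)); return k
E
python3 - <<'E'
from h import *
grab([.4343,.068],.003)
if telemetry.read_state()["width"]>.03:
    put(BLUE+.043*Y,YAW,.008,.07); look("cream_head","w2",.004)
E
```

```text
Traceback (most recent call last):
  File "h.py", line 36, in grab
    T=tool(); bot.movel([p[0],p[1],z+.05],vel=.2); line(z,.06,20)
                                                   ~~~~^^^^^^^^^^
  File "h.py", line 33, in line
    p=list(tool()[:3,3]); p[2]=z; g=bot.movel(p,vel=vel,guard=guard)
                                    ~~~~~~~~~^^^^^^^^^^^^^^^^^^^^^^^
rig.MotionError: the arm cannot follow that straight line within its joint ranges
```

```bash
python3 - <<'E'
from h import *
print(np.round(telemetry.read_state()["joint_pos"],2),tool()[:3,3].round(3))
for n,p in (("ch",(.4343,.068)),("gh",(.354,-.298)),("cc",(.341,.292)),("gc",(.415,.168)),("sb",(.434,-.062))):
  for a in (.0688,.0688+np.pi,1.57,-1.57,.8,-.8):
    print(n,round(a,2),[(None if (q:=planner.ik([*p,z],down(a))) is None else np.round(q,2).tolist()) for z in (.003,.05)])
E
```

```text
[-0.33  0.68  0.17  2.23 -0.42  0.26  0.28] [0.434 0.068 0.053]
ch 0.07 [[0.01, 0.8, -0.33, 2.24, 1.07, 0.27, -1.22], [-0.33, 0.69, 0.17, 2.23, -0.44, 0.25, 0.29]]
ch 3.21 [[0.01, 0.8, -0.33, 2.24, 1.07, 0.27, 1.92], [0.35, 0.85, -0.88, 2.22, 1.17, 0.68, 1.81]]
ch 1.57 [[0.01, 0.8, -0.33, 2.24, 1.07, 0.27, 0.28], [-0.17, 0.68, -0.07, 2.23, 0.17, 0.24, 1.18]]
ch -1.57 [[0.01, 0.8, -0.33, 2.24, 1.07, 0.27, -2.86], [-0.58, 0.76, 0.55, 2.24, -1.05, 0.43, -0.72]]
ch 0.8 [[0.01, 0.8, -0.33, 2.24, 1.07, 0.27, -0.49], [-0.26, 0.68, 0.06, 2.23, -0.16, 0.23, 0.74]]
ch -0.8 [[0.01, 0.8, -0.33, 2.24, 1.07, 0.27, -2.09], [-0.45, 0.71, 0.35, 2.24, -0.8, 0.31, -0.21]]
gh 0.07 [[0.86, 0.81, -0.33, 2.18, 0.93, 0.3, -0.2], [0.49, 0.71, 0.22, 2.17, -0.49, 0.31, 1.2]]
gh 3.21 [[0.38, 0.84, 0.4, 2.19, -1.1, 0.33, -1.35], [0.26, 0.78, 0.58, 2.18, -1.01, 0.48, -1.42]]
gh 1.57 [[0.86, 0.81, -0.33, 2.18, 0.93, 0.3, 1.3], [0.75, 0.69, -0.16, 2.17, 0.36, 0.31, 1.85]]
gh -1.57 [[0.38, 0.84, 0.4, 2.19, -1.1, 0.33, 0.15], [0.26, 0.78, 0.58, 2.18, -1.01, 0.48, 0.08]]
gh 0.8 [[0.86, 0.81, -0.33, 2.18, 0.93, 0.3, 0.
[... 1235 characters left out ...]
, 0.58]]
gc -0.8 [[-0.64, 0.81, 0.29, 2.23, -1.05, 0.25, -0.2], [-0.72, 0.73, 0.4, 2.22, -0.85, 0.35, -0.39]]
sb 0.07 [[0.31, 0.8, -0.33, 2.24, 1.08, 0.27, -0.93], [-0.03, 0.69, 0.16, 2.24, -0.42, 0.25, 0.57]]
sb 3.21 [[0.54, 0.89, -0.7, 2.23, 1.31, 0.54, 1.99], [0.74, 0.94, -1.06, 2.22, 1.25, 0.84, 2.03]]
sb 1.57 [[0.31, 0.8, -0.33, 2.24, 1.08, 0.27, 0.57], [0.14, 0.68, -0.09, 2.23, 0.24, 0.24, 1.41]]
sb -1.57 [[0.31, 0.8, -0.33, 2.24, 1.08, 0.27, -2.57], [-0.25, 0.74, 0.49, 2.24, -0.99, 0.39, -0.48]]
sb 0.8 [[0.31, 0.8, -0.33, 2.24, 1.08, 0.27, -0.2], [0.18, 0.68, -0.15, 2.23, 0.37, 0.25, 0.5]]
sb -0.8 [[0.31, 0.8, -0.33, 2.24, 1.08, 0.27, -1.8], [-0.13, 0.7, 0.31, 2.24, -0.74, 0.3, 0.02]]
```

```bash
cat >> h.py <<'E'
def ready(p,a,z):
    """stand above p in the arm posture that also reaches down to z"""
    if tool()[2,3]<.12: line(.13,.2)
    for i in range(3):
        qs=[q for k in (a,a+np.pi,a-np.pi) if (q:=planner.ik([*p,z],down(k))) is not None]
        q=min(qs,key=lambda q:abs(q[6])); c=np.array(telemetry.read_state()["joint_pos"])
        R=[k for k in (a,a+np.pi) if True]
        d=np.abs(q-c)[2:6]
        print("low",np.round(q,2),"max diff",d.max().round(2))
        if d.max()<.5: break
        m=np.array(q); m[1]-=.35; m[5]+=.15; bot.move_joints(m)
        k=hover(p,a); 
    print("joints",np.round(telemetry.read_state()["joint_pos"],2),tool()[:3,3].round(3),telemetry.read_state()["time_s"])
E
python3 - <<'E'
from h import *
p=[.4343,.068]; ready(p,YAW,.003)
grab(p,.003)
if telemetry.read_state()["width"]>.03:
    put(BLUE+.043*Y,YAW,.008,.07); look("cream_head","w2",.004)
E
```

```text
low [ 0.01  0.8  -0.33  2.24  1.07  0.27 -1.22] max diff 1.42
low [ 0.01  0.8  -0.33  2.24  1.07  0.27 -1.22] max diff 0.53
low [ 0.01  0.8  -0.33  2.24  1.07  0.27 -1.22] max diff 0.53
joints [ 0.15  0.56 -0.53  2.17  0.54  0.54 -0.71] [0.435 0.067 0.13 ] 8.8667
width 0.0458 f 40.88860686475357 z 0.0035
guard at 0.0076
put t 14.9 k 0.07
cream_head [([0.6058, 0.2065], 0.89), ([0.4854, 0.2703], 0.65), ([0.3205, 0.194], 0.59), ([0.7934, 0.0021], 0.33)] t 15.0
```

View pics/w2.png

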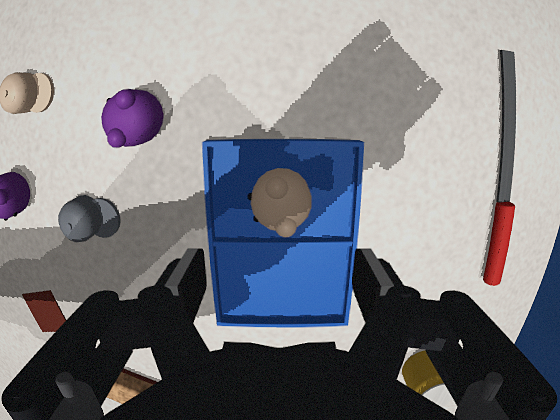

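```bash
sed -i 's/d.max()<.5/d.max()<.7/' h.py; python3 - <<'E'
from h import *
p=at("top",(417.7,284.6),.03); hover(p,YAW)
r=[q for q,c in look("grey_head",None)+look("cream_head",None) if np.hypot(*(np.array(q)-p))<.02]
if r: p=r[0]
print(p); ready(p,YAW,.003); grab(p,.003)
if telemetry.read_state()["width"]>.03:
    put(GREEN+.043*Y,YAW,.008,.07); look("grey_head","w3",.004)
E
```

```text
grey_head [([0.3575, -0.3017], 0.98)] t 17.2
cream_head [] t 17.3
[0.3575, -0.3017]
low [ 0.95  0.83 -0.46  2.16  1.05  0.39 -0.32] max diff 0.33
joints [ 1.14  0.64 -0.76  2.11  0.72  0.67 -0.03] [ 0.357 -0.297  0.13 ] 17.2667
width 0.0457 f 40.99964036489837 z 0.0035
guard at 0.0076
put t 23.6 k 0.07
grey_head [([0.6328, -0.1533], 0.88)] t 23.7
```

View pics/w3.png

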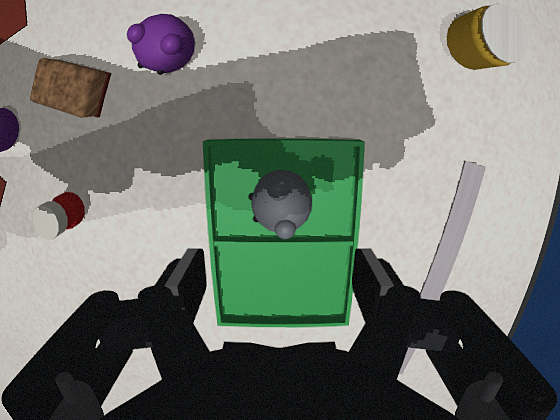

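```bash
python3 - <<'E'
from h import *
for n,c,t in (("gc",(191,185),(194,144)),("cc",(48,269),(57,228))):
    f=lambda q,z: at("top",(q[0]/2.6+140,q[1]/2.6+185),z)
    P=f(c,.02); Q=f(t,.005); print(n,P,Q-P,np.arctan2(*(Q-P)[::-1]),np.hypot(*(Q-P)))
a=np.arctan2(*(Q-P)[::-1])
hover(P,a+np.pi/2); look("cream_cap","w4"); T=tool(); np.save("T4.npy",T); print(np.round(telemetry.read_state()["joint_pos"],2))
im=cv2.imread("pics/w4.png"); cv2.imwrite("pics/w4c.png",cv2.resize(im[110:290,180:380],None,fx=3,fy=3,interpolation=cv2.INTER_CUBIC))
E
```

```text
gc [0.41518822 0.17033523] [0.03733551 0.00045515] 0.012190159409350873 0.03733828276266663
cc [0.33966159 0.2946601 ] [ 0.03589599 -0.0028962 ] -0.08050862656965496 0.03601263555425316
cream_cap [] t 25.7
[-0.12  0.72 -1.01  2.14  0.9   0.8  -0.23]
```

View pics/w4c.png

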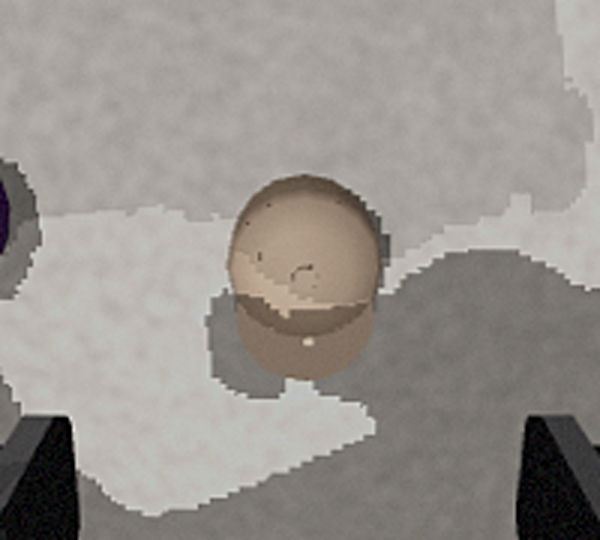

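```bash
python3 - <<'E'
from h import *
T=np.load("T4.npy"); f=lambda u,v,z: at("wrist",(180+u/3,110+v/3),z,T)
L=f(230,255,.015);R=f(382,255,.015); Tp=f(304,380,.004); print(L,R,np.hypot(*(L-R)),f(306,255,.016),Tp)
P=f(306,255,.016); d=Tp-P; print(P,np.hypot(*d),np.arctan2(d[1],d[0]))
a=-.08; p=P
# along visor direction, trust the visor tip (40 mm ahead of axis)
u=np.array([np.cos(a),np.sin(a)]); p=P+u*(d@u-.040)*.5; print("use",p)
ready(p,a+np.pi/2,.002); grab(p,.002,30)
s=telemetry.read_state()
im=camera("wrist"); cv2.imwrite("pics/w5.png",im[:,:,::-1])
E
```

```text
[0.33669432 0.27569724] [0.34014502 0.31707339] 0.04151979959563286 [0.33816056 0.29638172] [0.37955093 0.29256081]
[0.33816056 0.29638172] 0.041566359882911144 -0.09205311849001077
use [0.33893973 0.29631925]
low [-0.3   0.91 -0.72  2.2   1.29  0.57 -0.55] max diff 0.39
joints [-0.12  0.72 -1.01  2.14  0.9   0.8  -0.23] [0.341 0.294 0.13 ] 25.7333
width 0.0408 f 29.93011873215437 z 0.0025
```

View pics/w5.png

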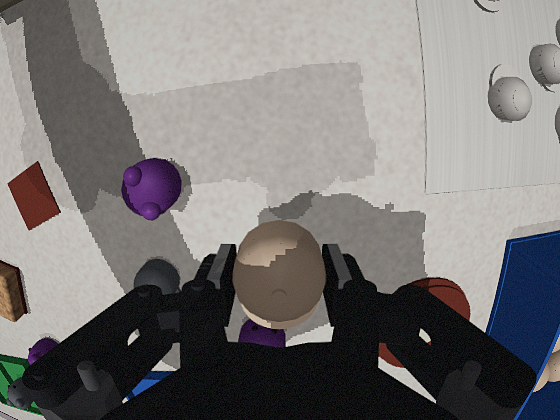

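```bash
cat >> h.py <<'E'
def put_cap(tray,z=.007):
    c=tray-.043*Y; ks=[(abs(q[6]),k) for k in (YAW,YAW+np.pi,YAW-np.pi) if (q:=planner.ik([*c,.13],down(k))) is not None]
    k=min(ks)[1]; s=1 if k==YAW else -1   # visor towards -Y for k=YAW
    p=c+s*.0095*Y; bot.move_pose([*p,.13],down(k))
    line(z+.03,.2); line(z,.05,12); bot.move_gripper(.065); bot.dwell(.15); line(.13,.2); print("k",k,ks)
E
python3 - <<'E'
from h import *
put_cap(BLUE); look("cream_cap","w6",.004)
E
```

```text
guard at 0.0066
k 0.0688 [(np.float64(0.6998869574851176), 0.0688), (np.float64(2.12030345918518), 3.210392653589793), (np.float64(2.1203034591851804), -3.072792653589793)]
cream_cap [([0.6135, 0.1353], 0.86)] t 32.3
```

View pics/w6.png

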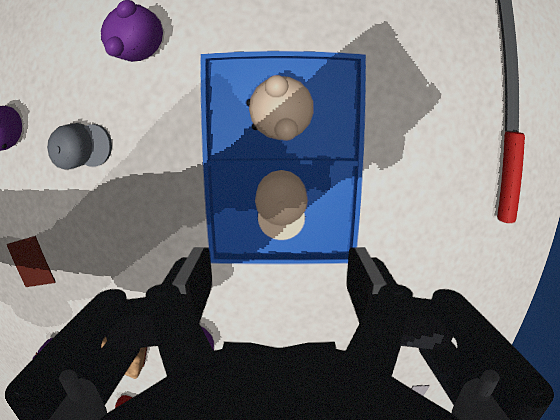

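```bash
python3 - <<'E'
from h import *
P=np.array([.4152,.1703]); hover(P,.012+np.pi/2); look("grey_cap","w7"); T=tool(); np.save("T7.npy",T)
im=cv2.imread("pics/w7.png"); cv2.imwrite("pics/w7c.png",cv2.convertScaleAbs(cv2.resize(im[110:290,180:380],None,fx=3,fy=3,interpolation=cv2.INTER_CUBIC),alpha=1.4))
E
```

```text
grey_cap [([0.415, 0.1704], 0.88)] t 33.3
```

View pics/w7c.png

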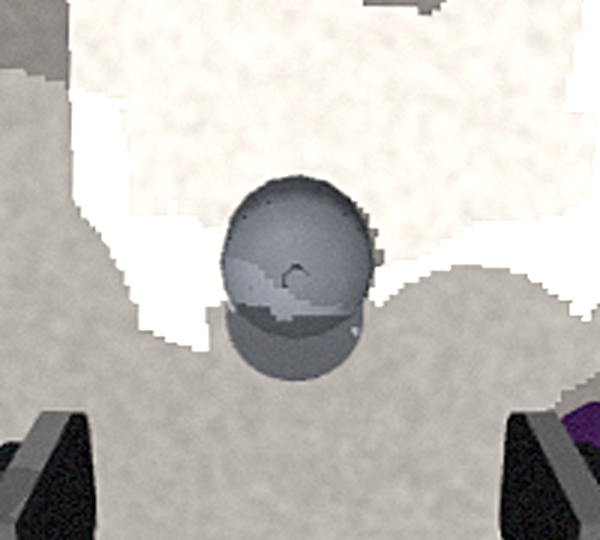

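```bash
python3 - <<'E'
from h import *
T=np.load("T7.npy"); f=lambda u,v,z: at("wrist",(180+u/3,110+v/3),z,T)
P=f(298,256,.016); d=f(295,381,.004)-P; a=np.arctan2(d[1],d[0]); u=d/np.hypot(*d); p=P+u*(d@u-.040)*.5
print(P,np.hypot(*d),a,p)
ready(p,a+np.pi/2,.002); grab(p,.002,30)
if telemetry.read_state()["width"]>.03: put_cap(GREEN); look("grey_cap","w8",.004)
E
```

```text
[0.4143372  0.17038975] 0.041607990732629864 -0.012728807588168321 [0.41514113 0.17037952]
low [ 0.04  0.91 -0.74  2.2   1.3   0.59 -0.17] max diff 0.39
joints [ 0.22  0.73 -1.03  2.14  0.91  0.81  0.17] [0.417 0.17  0.13 ] 33.2667
width 0.0407 f 29.972935561090708 z 0.0026
guard at 0.0067
k 0.0688 [(np.float64(0.11014549542258927), 0.0688), (np.float64(2.757750034006493), 3.210392653589793), (np.float64(2.757750034006493), -3.072792653589793)]
grey_cap [([0.6407, -0.2271], 0.58)] t 40.2
```

View pics/w8.png

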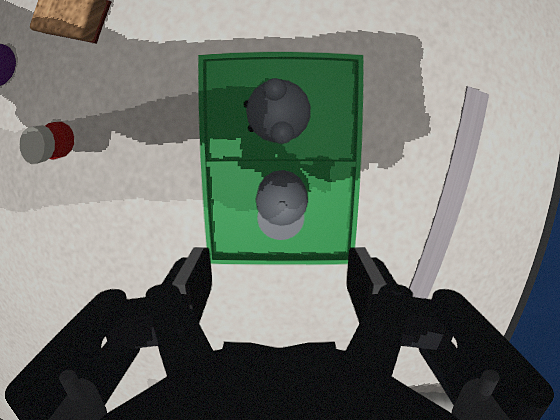

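```bash
python3 - <<'E'
from h import *
P=np.array([.434,-.062]); hover(P,-.248+np.pi/2); T=tool(); im=camera("wrist"); cv2.imwrite("pics/w9.png",im[:,:,::-1])
hsv=cv2.cvtColor(im,cv2.COLOR_RGB2HSV); m=((hsv[...,1]>100)&(hsv[...,0]>9)&(hsv[...,0]<25)).astype(np.uint8)
m[:120]=0; m[270:]=0; m[:,:200]=0; m[:,370:]=0
m=cv2.morphologyEx(m,cv2.MORPH_CLOSE,np.ones((5,5))); cs,_=cv2.findContours(m,0,1); c=max(cs,key=cv2.contourArea)
print(cv2.boundingRect(c)); w=np.array([at("wrist",q[0].astype(float),.03,T) for q in c],np.float32)
r=cv2.minAreaRect(w*1000); print(r, look("sanding_block"))
E
```

```text
(252, 151, 54, 89)
sanding_block [([0.4356, -0.0643], 0.83), ([0.6132, 0.1612], 0.18)] t 41.4
((430.4867858886719, -62.46185302734375), (40.16886520385742, 70.95977020263672), 74.30811309814453) [([0.4356, -0.0643], 0.83), ([0.6132, 0.1612], 0.18)]
```

View pics/w9.png

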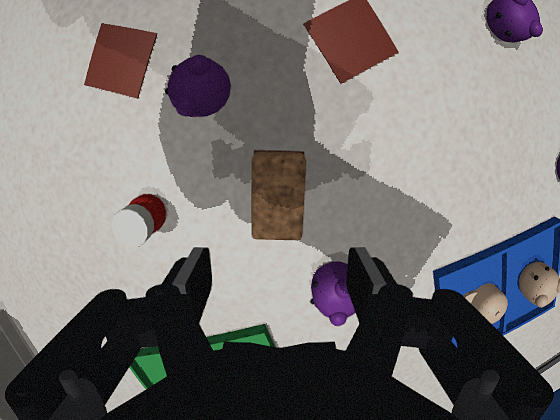

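```bash
python3 - <<'E'
from h import *
p=np.array([.4325,-.063]); a=-.265+np.pi/2; ready(p,a,.003); grab(p,.003,40)
if telemetry.read_state()["width"]>.03:
    M=(BLUE+GREEN)/2; print(M); put(M,YAW+np.pi/2,.0042,.06); print(look("sanding_block","w10"))
    bot.movel([.45,M[1]-.0,.25],vel=.25); im=camera("top"); cv2.imwrite("pics/top1.png",cv2.convertScaleAbs(im[:,:,::-1],alpha=1.5))
    print(look("sanding_block"),look("jar"),look("tin"))
E
```

```text
low [ 0.52  0.87 -0.65  2.24  1.3   0.5   0.1 ] max diff 0.42
joints [ 0.72  0.69 -0.97  2.17  0.88  0.75  0.47] [ 0.435 -0.062  0.13 ] 41.3833
width 0.0414 f 40.44636905193329 z 0.0035
[ 0.6258  -0.01415]
guard at 0.0036
put t 47.3 k 1.64
sanding_block [([0.6263, -0.017], 0.96)] t 47.4
[([0.6263, -0.017], 0.96)]
sanding_block [([0.6282, -0.0173], 0.82)] t 48.6
jar [([0.4229, -0.1839], 0.72)] t 48.7
tin [([0.6089, 0.2037], 0.54)] t 48.8
[([0.6282, -0.0173], 0.82)] [([0.4229, -0.1839], 0.72)] [([0.6089, 0.2037], 0.54)]
```

View pics/top1.png

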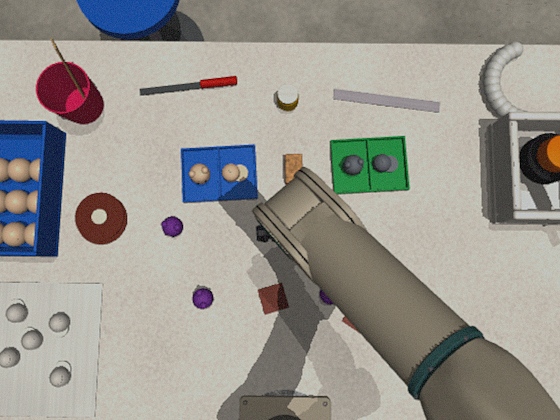

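View pics/w10.png

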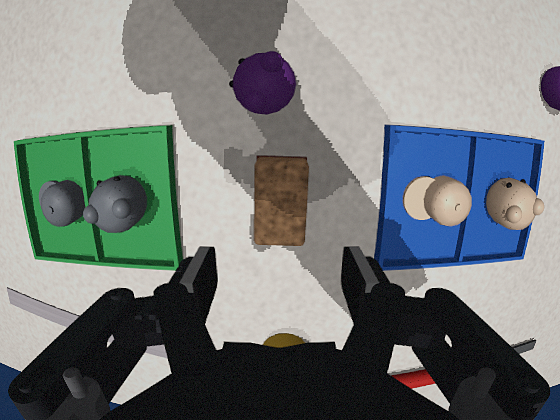

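The heads sit in the left compartments and the caps in the right ones. The block lies centred between the trays, and the tin is still at about (98,288) in the top view. The jar reads within 5 mm of its start and the robot is clear, so I'm handing in.

```bash
python3 -c "
from rig import bot
print(bot.sign_off())"
```

```text
the job is handed in; nothing more can be done
None
```

I dealt all four castings into the trays in the required order, put the sanding block midway between them and handed the job in at about 49 s; sign-off returned no verdict. In the last pictures every piece was in place, with the jar and tin undisturbed.

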